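# Collect the rubber stamps from the lidded jars

## Task

Take the lids off all three jars and park them flat in the lid tray, one in each compartment, then reach down into the open jars and put every rubber stamp you find into the grey stamp tray. Only when all the lids are parked and all the stamps are in the grey tray, close every jar again with a lid sitting properly and level in its mouth. Leave the mug and the box of paper clips where they are.

Things in the scene. Friction and masses are not known exactly. Their poses are not given: they have to be found in the camera images.
- jar_1_rim (a point): centre of the mouth of a white stoneware desk jar with two blue rings, fixed to the desk and upright: 90 mm outside diameter, 95 mm high, bore 82 mm, wall 4 mm, flat inner floor 90 mm below this point (5 mm above the desk). The three jars are alike. z up; yaw means nothing
- jar_2_rim (a point): centre of the mouth of a white stoneware desk jar with two blue rings, fixed to the desk and upright: 90 mm outside diameter, 95 mm high, bore 82 mm, wall 4 mm, flat inner floor 90 mm below this point (5 mm above the desk). The three jars are alike. z up; yaw means nothing
- jar_3_rim (a point): centre of the mouth of a white stoneware desk jar with two blue rings, fixed to the desk and upright: 90 mm outside diameter, 95 mm high, bore 82 mm, wall 4 mm, flat inner floor 90 mm below this point (5 mm above the desk). The three jars are alike. z up; yaw means nothing
- lid_1_knob (a point): on the axis of the round knob of a loose jar lid (70 g; any lid fits any jar; z = its axis). From below: cork plug 8 mm deep, 75 mm diameter tapering to 68 at its foot; wooden disc 94 mm diameter, 5 mm thick; upright knob 24 mm diameter, 28 mm high. This point is 34 mm above the plug's foot, 21 mm above the disc's upper face, 7 mm below the knob's top; on a closed jar 26 mm above the rim
- lid_2_knob (a point): on the axis of the round knob of a loose jar lid (70 g; any lid fits any jar; z = its axis). From below: cork plug 8 mm deep, 75 mm diameter tapering to 68 at its foot; wooden disc 94 mm diameter, 5 mm thick; upright knob 24 mm diameter, 28 mm high. This point is 34 mm above the plug's foot, 21 mm above the disc's upper face, 7 mm below the knob's top; on a closed jar 26 mm above the rim
- lid_3_knob (a point): on the axis of the round knob of a loose jar lid (70 g; any lid fits any jar; z = its axis). From below: cork plug 8 mm deep, 75 mm diameter tapering to 68 at its foot; wooden disc 94 mm diameter, 5 mm thick; upright knob 24 mm diameter, 28 mm high. This point is 34 mm above the plug's foot, 21 mm above the disc's upper face, 7 mm below the knob's top; on a closed jar 26 mm above the rim
- stamp_1_mid (a point): centre (half-way up) of a rubber stamp, 50 g, 74 mm high: block base 28 (x) x 52 (y) x 24 mm high, thin neck, round wooden knob 26 mm diameter, widest 23 mm above this point, top 37 mm above it; z points from base to knob. It stands upright in a jar under the lid, its top 16 mm below the rim, at most one in a jar; one to three are there at a start, so jars may be empty (absent ones read None)
- stamp_2_mid (a point): centre (half-way up) of a rubber stamp, 50 g, 74 mm high: block base 28 (x) x 52 (y) x 24 mm high, thin neck, round wooden knob 26 mm diameter, widest 23 mm above this point, top 37 mm above it; z points from base to knob. It stands upright in a jar under the lid, its top 16 mm below the rim, at most one in a jar; one to three are there at a start, so jars may be empty (absent ones read None)
- stamp_3_mid (a point): centre (half-way up) of a rubber stamp, 50 g, 74 mm high: block base 28 (x) x 52 (y) x 24 mm high, thin neck, round wooden knob 26 mm diameter, widest 23 mm above this point, top 37 mm above it; z points from base to knob. It stands upright in a jar under the lid, its top 16 mm below the rim, at most one in a jar; one to three are there at a start, so jars may be empty (absent ones read None)
- lid_tray: loose wooden lid tray, 110 (x) x 320 (y) x 12 mm high, floor and walls 4 mm thick, three square compartments in a row along y, each about 102 mm square; origin under its centre; 0.45 kg, it can be shoved about
- bay_1 (a point): centre of the floor of the lid tray's compartment at its +y end, axes as the tray's; a parked lid's knob point is 34 mm above it
- bay_2 (a point): centre of the floor of the lid tray's compartment at its middle, axes as the tray's; a parked lid's knob point is 34 mm above it
- bay_3 (a point): centre of the floor of the lid tray's compartment at its -y end, axes as the tray's; a parked lid's knob point is 34 mm above it
- stamp_tray_in (a point): centre of the inner floor (4 mm above the desk) of a loose grey stamp tray, outside 178 (x) x 90 (y) x 14 mm high, walls 4 mm, open on top, empty at the start; 0.35 kg
- mug: green mug, bystander, origin under its centre, 86 x 118 x 96 mm
- clip_box: small clear open box of paper clips, bystander, origin under its centre, 38 x 56 x 16 mm
There are look-alikes about, which are no part of the job. Leave any turquoise look-alike of the part that bears lid_1_knob alone.

How it is judged:
On the way:
1. all three lids lie flat in the compartments of the lid tray and every rubber stamp is in the grey stamp tray, all of them let go ((horizontal distance between lid_1_knob and bay_1 below 0.02 m or horizontal distance between lid_1_knob and bay_2 below 0.02 m or horizontal distance between lid_1_knob and bay_3 below 0.02 m) and z of each of lid_1_knob, lid_2_knob, lid_3_knob in the frame of bay_1 below 0.039 m and angle between each of lid_1_knob, lid_2_knob, lid_3_knob's own z axis and vertical below 0.12 rad and contact force between the fingers and lid_1 below 0.05 N and (horizontal distance between lid_2_knob and bay_1 below 0.02 m or horizontal distance between lid_2_knob and bay_2 below 0.02 m or horizontal distance between lid_2_knob and bay_3 below 0.02 m) and contact force between the fingers and lid_2 below 0.05 N and (horizontal distance between lid_3_knob and bay_1 below 0.02 m or horizontal distance between lid_3_knob and bay_2 below 0.02 m or horizontal distance between lid_3_knob and bay_3 below 0.02 m) and contact force between the fingers and lid_3 below 0.05 N and x of stamp_1_mid in the frame of stamp_tray_in between -0.083 and 0.083 m and y of stamp_1_mid in the frame of stamp_tray_in between -0.039 and 0.039 m and z of stamp_1_mid in the frame of stamp_tray_in between 0.005 and 0.045 m and contact force between the fingers and stamp_1 below 0.05 N and linear speed of each of stamp_1, stamp_2, stamp_3 below 0.03 m/s and x of stamp_2_mid in the frame of stamp_tray_in between -0.083 and 0.083 m and y of stamp_2_mid in the frame of stamp_tray_in between -0.039 and 0.039 m and z of stamp_2_mid in the frame of stamp_tray_in between 0.005 and 0.045 m and contact force between the fingers and stamp_2 below 0.05 N and x of stamp_3_mid in the frame of stamp_tray_in between -0.083 and 0.083 m and y of stamp_3_mid in the frame of stamp_tray_in between -0.039 and 0.039 m and z of stamp_3_mid in the frame of stamp_tray_in between 0.005 and 0.045 m and contact force between the fingers and stamp_3 below 0.05 N), for 0.2 s.
At the end, for the whole second after the job is handed in: each jar is closed by a lid (knob axis within 8 mm of the jar's axis, lid fully down to within about 5 mm and level to within 0.08 rad, at rest), and every rubber stamp is inside the grey stamp tray (centre within the walls and less than 45 mm above its floor), at rest (((horizontal distance between lid_1_knob and jar_1_rim below 0.008 m and z of lid_1_knob in the frame of jar_1_rim between 0.02 and 0.03 m) or (horizontal distance between lid_1_knob and jar_2_rim below 0.008 m and z of lid_1_knob in the frame of jar_2_rim between 0.02 and 0.03 m) or (horizontal distance between lid_1_knob and jar_3_rim below 0.008 m and z of lid_1_knob in the frame of jar_3_rim between 0.02 and 0.03 m)) and angle between each of lid_1_knob, lid_2_knob, lid_3_knob's own z axis and vertical below 0.08 rad and linear speed of each of lid_1, lid_2, lid_3 below 0.02 m/s and ((horizontal distance between lid_2_knob and jar_1_rim below 0.008 m and z of lid_2_knob in the frame of jar_1_rim between 0.02 and 0.03 m) or (horizontal distance between lid_2_knob and jar_2_rim below 0.008 m and z of lid_2_knob in the frame of jar_2_rim between 0.02 and 0.03 m) or (horizontal distance between lid_2_knob and jar_3_rim below 0.008 m and z of lid_2_knob in the frame of jar_3_rim between 0.02 and 0.03 m)) and ((horizontal distance between lid_3_knob and jar_1_rim below 0.008 m and z of lid_3_knob in the frame of jar_1_rim between 0.02 and 0.03 m) or (horizontal distance between lid_3_knob and jar_2_rim below 0.008 m and z of lid_3_knob in the frame of jar_2_rim between 0.02 and 0.03 m) or (horizontal distance between lid_3_knob and jar_3_rim below 0.008 m and z of lid_3_knob in the frame of jar_3_rim between 0.02 and 0.03 m)) and x of stamp_1_mid in the frame of stamp_tray_in between -0.083 and 0.083 m and y of stamp_1_mid in the frame of stamp_tray_in between -0.039 and 0.039 m and z of stamp_1_mid in the frame of stamp_tray_in between 0.005 and 0.045 m and contact force between the fingers and stamp_1 below 0.05 N and linear speed of each of stamp_1, stamp_2, stamp_3 below 0.03 m/s and x of stamp_2_mid in the frame of stamp_tray_in between -0.083 and 0.083 m and y of stamp_2_mid in the frame of stamp_tray_in between -0.039 and 0.039 m and z of stamp_2_mid in the frame of stamp_tray_in between 0.005 and 0.045 m and contact force between the fingers and stamp_2 below 0.05 N and x of stamp_3_mid in the frame of stamp_tray_in between -0.083 and 0.083 m and y of stamp_3_mid in the frame of stamp_tray_in between -0.039 and 0.039 m and z of stamp_3_mid in the frame of stamp_tray_in between 0.005 and 0.045 m and contact force between the fingers and stamp_3 below 0.05 N); the robot touches nothing.
It fails at once if the mug is shoved more than 30 mm or tipped (distance of mug from where it was at the start of the episode above 0.03 m or angle between mug's own z axis and vertical above 0.4 rad).
It fails at once if the box of paper clips is shoved more than 30 mm or tipped (distance of clip_box from where it was at the start of the episode above 0.03 m or angle between clip_box's own z axis and vertical above 0.4 rad).
Of stamp_1, stamp_2, stamp_3 only 1 to 3 are there at a start; the rules pass over those that are not, and their reading is None.
At some moment in a run one of lid_tray, stamp_tray may be knocked a few centimetres aside while the robot is not near it.
Once in a run the grip may slacken for a moment while it holds something.
It also fails if it takes over 210 s, if anything falls off the work surface, if the arm or the gripper's body presses on something with over 40 N, if the wrist force passes 120 N, or if a joint passes its speed limit or range.

## Robot

A 7-joint arm with a two-finger parallel gripper is mounted at the origin on a cart in front of the work surface, level with it; the furniture and walls round the work are solid. World frame = base frame: x ahead of the robot, y to its left, z up, the work surface at z = 0. Lengths are in m, angles in rad, forces in N, time in s.
With the tool pointing down it reaches from about 0.375 to 0.925 m from the base axis. Payload 3.1 kg.
Tool frame: the origin (TCP) lies between the finger pads; the fingertips stand 14 mm ahead of it and the grasp point (between the pads) lies 5 mm behind it; z points along the fingers, y is the direction in which the jaws open and shut (so a half turn about z gives the same grasp; the last joint's range is limited). The gripper opens to 85 mm and grips with 20 to 120 N. Pads are 22 mm wide; open, the fingers measure 114 mm over their backs; the gripper's body (76 mm by 85 mm) begins 54 mm behind the grasp point. The pads swing forward as they close: fully open they stand 13 mm farther back than shut.
Start: joints at [1.243, 0.383, 0.044, 1.598, -0.018, 1.161, -0.05], TCP at [0.148, -0.633, 0.245] pointing down, gripper open.
Joint ranges: [-2.61, 2.61], [-0.41, 2.15], [-1.48, 1.57], [0, 2.5], [-1.57, 4.71], [0.05, 1.97], [-2.85, 2.85]. Speed limits (rad/s): [2.79, 2.79, 3.14, 3.14, 3.14, 3.14, 3.14].

## Interface

Orientations are given as a unit quaternion [w, x, y, z].
In Python, from cell import manip, eoat, solve_ik, imaging, order, sensors gives the robot as it stands. Calls block until the motion is done:
- manip.movep(position, orientation): joint-space move of the TCP to a pose.
- manip.move_straight(position, rate=0.15, rotation=None, guard=None): straight line of the TCP; rotation=None keeps the orientation; rate is the mean speed in m/s. With guard (N) it stops when the force on the tool has changed by that much, and returns True; else False.
- manip.move_j(angles): joint-space move.
- eoat.set_gripper(opening, newtons=None): finger opening in m; newtons is the grip in N (None keeps the last); returns when the fingers have stopped.
- manip.dwell(seconds).
- solve_ik(position, orientation): joint angles nearest the present ones, or None.
- imaging.grab_frame(name): name is "side" or "top"; returns the picture (384x512x3 uint8, red, green, blue); there is no depth.
- imaging.camera_model(name): a dict with "fovy" (degrees; the focal length in pixels is half the picture's height over the tangent of half this angle, whatever the lens; pixels are square), "cx", "cy" (the principal point, pixels), "xyz" and "attitude" of the camera in the world. Camera axes: x right, y down, z forward; pixel columns grow to the right and rows downward; lengths in m; the calibration is good to about 2 mm. A picture is of the moment at which its call begins. camera_model takes no time and is no camera call.
A pose or a line that the arm cannot do raises manip.Unreachable and nothing moves.
- order.hand_in(): hands the job in, once; it reports no verdict.
Readings, each from a call of its own:
- sensors.current_t(): time.
- sensors.current_joint_pos(): joint angles.
- sensors.current_dq(): joint speeds.
- sensors.current_effort(): joint torques, N m.
- sensors.current_ee_pos(): TCP position.
- sensors.current_orientation(): TCP orientation.
- sensors.current_ft_force(): force on the tool from outside, world axes, zero at the start.
- sensors.current_moment(): the same for the moment, N m.
- sensors.current_gripper_width(): finger opening in m.
Only numpy, scipy, OpenCV 4.12 (cv2) and the standard library are available. Lean on these libraries where they do the work, as an engineer would, in place of code of your own. Each camera call takes 0.05 s, during which the arm holds its last target.

## Working session

There is one attempt and no reset: what is moved stays moved. The work goes in short steps, each a Python script; the robot and the scene stay as the last script left them, time stands still between calls to the robot, and variables do not carry over. Pictures are saved under pics/ and viewed, and the job is handed in when it is done.

```bash
ls; mkdir -p pics
python3 - <<'E'
from cell import manip, eoat, solve_ik, imaging, order, sensors
import cv2
for n in("side","top"):
    im=imaging.grab_frame(n); cv2.imwrite(f"pics/{n}0.png",cv2.resize(im[:,:,::-1],(800,600),interpolation=cv2.INTER_CUBIC)); cv2.imwrite(f"pics/{n}0raw.png",im[:,:,::-1])
    print(imaging.camera_model(n))
print(sensors.current_t(),sensors.current_ee_pos(),sensors.current_orientation())
E
```

```text
pics
{'fovy': 54.51050971494767, 'cx': 252.70283005122565, 'cy': 194.23722025003244, 'xyz': array([0.12660831, 0.90508215, 0.49526918]), 'attitude': array([ 0.11520437, -0.1984611 ,  0.81107473, -0.53805105])}
{'fovy': 45.94622756591961, 'cx': 258.95084334516645, 'cy': 188.16181921413022, 'xyz': array([0.25935626, 0.02929815, 1.31001625]), 'attitude': array([-0.08082679,  0.72424447, -0.68002404,  0.08064907])}
0.1 [ 0.14785036 -0.63208131  0.2439764 ] [-1.22018440e-03  9.93403438e-01  1.14665066e-01 -2.09450398e-04]
```

View pics/top0.png

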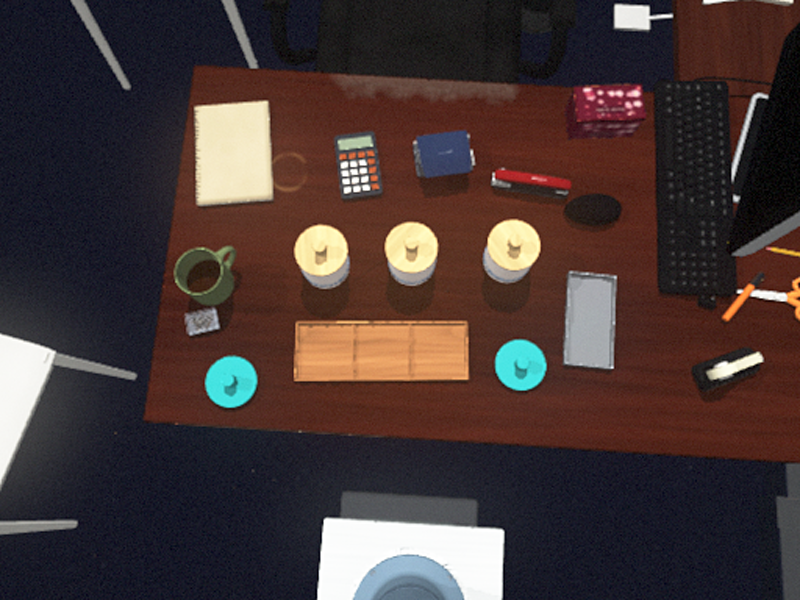

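View pics/side0.png

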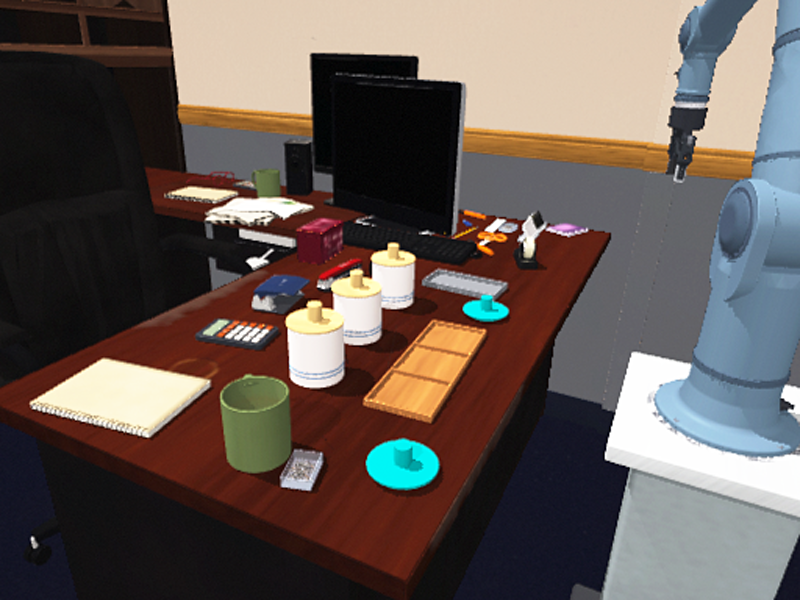

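```bash
cat > h.py <<'E'
import numpy as np, cv2
from scipy.spatial.transform import Rotation as R
from cell import manip, eoat, solve_ik, imaging, order, sensors
def cam(n):
    c=imaging.camera_model(n); f=192/np.tan(np.radians(c['fovy']/2))
    q=c['attitude']; return c,f,R.from_quat([q[1],q[2],q[3],q[0]]).as_matrix()
def ray(n,u,v,z):
    c,f,M=cam(n); d=M@np.array([(u-c['cx'])/f,(v-c['cy'])/f,1]); o=c['xyz']
    return o+d*(z-o[2])/d[2]
def proj(n,p):
    c,f,M=cam(n); q=M.T@(np.array(p)-c['xyz']); return np.array([c['cx']+f*q[0]/q[2],c['cy']+f*q[1]/q[2]])
def grab(n,name,crop=None,s=1):
    im=imaging.grab_frame(n)[:,:,::-1]
    cv2.imwrite(f"pics/{name}raw.png",im)
    if crop: x0,y0,x1,y1=crop; im=im[y0:y1,x0:x1]
    cv2.imwrite(f"pics/{name}.png",cv2.resize(im,None,fx=s,fy=s,interpolation=cv2.INTER_CUBIC)); return im
E
python3 - <<'E'
import cv2
im=cv2.imread('pics/top0raw.png')[125:255,90:410]
cv2.imwrite('pics/t0c1.png',cv2.resize(im[:,90:265],None,fx=4.5,fy=4.5,interpolation=cv2.INTER_CUBIC))
cv2.imwrite('pics/t0c2.png',cv2.resize(im[:,210:320],None,fx=4.5,fy=4.5,interpolation=cv2.INTER_CUBIC))
im=cv2.imread('pics/side0raw.png')[140:275,170:335]
cv2.imwrite('pics/s0c1.png',cv2.resize(im,None,fx=4.4,fy=4.4,interpolation=cv2.INTER_CUBIC))
E
```

```text
(no output)
```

View pics/t0c1.png

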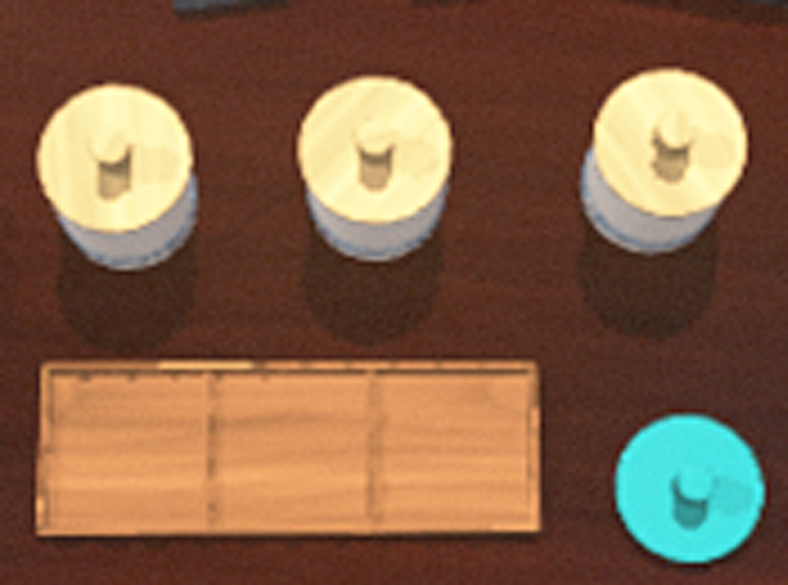

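View pics/t0c2.png

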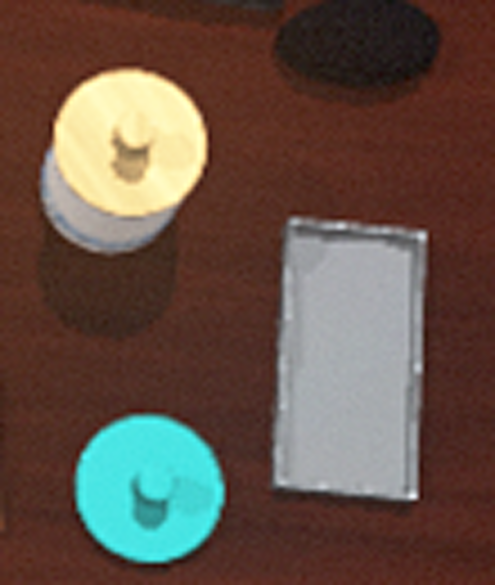

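View pics/s0c1.png

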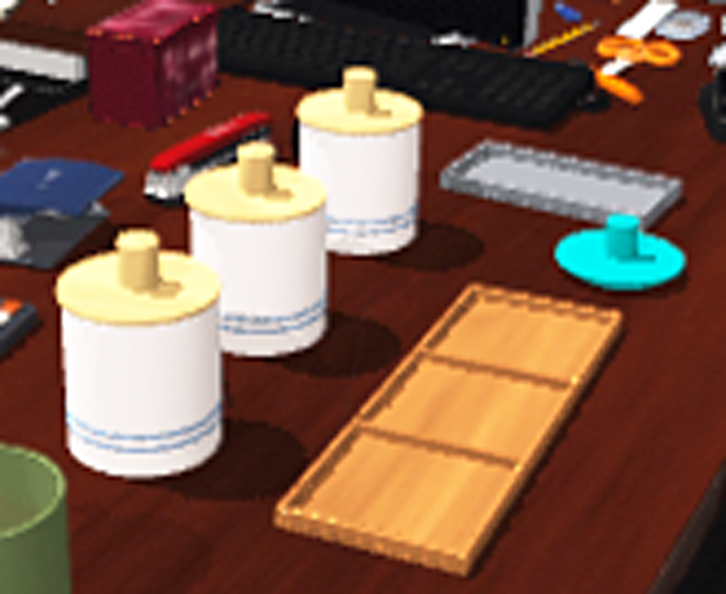

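```bash
cat >> h.py <<'E'
def blob(im,lo,hi,amin=100):
    m=cv2.inRange(cv2.cvtColor(im,cv2.COLOR_BGR2HSV),lo,hi)
    m=cv2.morphologyEx(m,cv2.MORPH_CLOSE,np.ones((3,3)))
    cs,_=cv2.findContours(m,cv2.RETR_EXTERNAL,cv2.CHAIN_APPROX_NONE)
    return [c for c in cs if cv2.contourArea(c)>amin]
E
python3 - <<'E'
from h import *
im=cv2.imread('pics/top0raw.png')
for nm,lo,hi,z in(("lid",(15,60,150),(35,255,255),.0985),("teal",(80,150,100),(95,255,255),.013),("tray",(8,120,140),(16,255,255),.012),("grey",(0,0,80),(180,60,200),.014)):
    for c in blob(im,lo,hi,400):
        x,y,w,h=cv2.boundingRect(c)
        if y<60 or y>260 or x>420: continue
        if nm in("lid","teal"):
            (u,v),ax,a=cv2.fitEllipse(cv2.convexHull(c)); p=ray("top",u,v,z); print(nm,(u,v),ax,p.round(4), "diam", (np.mean(ax))*np.linalg.norm(ray("top",u+1,v,z)-p))
        else:
            r=cv2.minAreaRect(c); b=cv2.boxPoints(r); P=[ray("top",*q,z) for q in b]; print(nm,r,np.mean(P,0).round(4),[np.round(q[:2],4) for q in P])
for n,pts in(("side",[(170+359/4.4,140+70/4.4),(170+257/4.4,140+146/4.4),(170+138/4.4,140+234/4.4)]),("top",[(180+680/4.5,125+128/4.5),(180+376/4.5,125+133/4.5),(180+110/4.5,125+141/4.5)])):
    for p in pts: print(n,ray(n,*p,.128).round(4))
E
```

```text
lid (205.02061462402344, 159.83554077148438) (32.700538635253906, 34.27498245239258) [0.6127 0.1934 0.0985] diam 0.09317940953318117
lid (262.84075927734375, 157.87181091308594) (32.7277717590332, 34.141109466552734) [0.6287 0.0331 0.0985] diam 0.09329728142677415
lid (328.4448547363281, 156.2885284423828) (32.51826477050781, 34.1201057434082) [ 0.6451 -0.1497  0.0985] diam 0.09324684742018521
lid (147.69532775878906, 95.9273681640625) (64.11088562011719, 79.85209655761719) [0.793  0.375  0.0985] diam 0.20679550113047176
teal (147.6093292236328, 244.13467407226562) (31.55630874633789, 33.39120864868164) [0.3774 0.346  0.013 ] diam 0.09250507403454819
teal (332.6990966796875, 233.39102172851562) (31.504871368408203, 32.846065521240234) [ 0.4415 -0.1809  0.013 ] diam 0.09267053161443974
tray ((243.5, 224.0), (38.0, 111.0), 90.0) [0.4532 0.077  0.012 ] [array([0.4981, 0.2424]), array([ 0.5186, -0.0807]), array([ 0.4079, -0.0853]), array([0.388 , 0.2316])]
grey ((43.5, 263.0), (87.0, 100.0), 0.0) [0.3095 0.6326 0.014 ] [array([0.1638, 0.728 ]), array([0.4399, 0.7813]), array([0.4557, 0.5311]), array([0.1786, 0.4898])]
grey ((377.1458740234375, 204.08230590820312), (32.75907897949219, 61.173580169677734), 2.862405300140381) [ 0.5369 -0.3083  0.014 ] [array([ 0.445 , -0.2571]), array([ 0.6276, -0.264 ]), array([ 0.6288, -0.361 ]), array([ 0.4462, -0.3511])]
grey ((228.20962524414062, 105.07205200195312), (40.376014709472656, 25.904088973999023), 82.40535736083984) [0.817  0.1496 0.014 ] [array([0.8738, 0.2021]), array([0.8905, 0.1236]), array([0.7599, 0.0979]), array([0.7438, 0.1748])]
side [ 0.6449 -0.1486  0.128 ]
side [0.6279 0.0332 0.128 ]
side [0.6134 0.1932 0.128 ]
top [ 0.6443 -0.1524  0.128 ]
top [0.6293 0.0316 0.128 ]
top [0.6139 0.1919 0.128 ]
```

```bash
cat >> h.py <<'E'
def down(yaw=0): # jaws along world y when yaw=0
    return np.array([0,np.cos(yaw/2),np.sin(yaw/2),0])
def tray_frame(top4): # image corners (raw px) +y/+x, -y/+x, -y/-x, +y/-x ; z top
    P=np.array([ray("top",u,v,.012) for u,v in top4]); c=P.mean(0)
    d=(P[0]+P[3]-P[1]-P[2])[:2]; d/=np.linalg.norm(d); return c[:2],d,P
E
python3 - <<'E'
from h import *
c,d,P=tray_frame([(180+x/4.5,125+y/4.5) for x,y in((43,364),(540,364),(541,532),(38,535))])
print(c,d,P.round(4), [np.linalg.norm(P[i]-P[(i+1)%4]).round(4) for i in range(4)])
c,f,M=cam('top')
C,D,_=tray_frame([(180+x/4.5,125+y/4.5) for x,y in((43,364),(540,364),(541,532),(38,535))])
for i in(1,0,-1): print("bay",C+i*.106*D)
for y in(0,np.pi/2,-np.pi/2,.5,-.5):
  for p in [(.613,.193,.121),(.613,.193,.18),(.628,.033,.121),(.645,-.15,.18),(.645,-.15,.05),(.46,.18,.04),(.453,.077,.1),(.46,-.03,.04),(.46,-.03,.18),(.5,-.3,.04),(.58,-.3,.15)]:
    q=solve_ik(p,down(y)); print(y,p,None if q is None else np.round(q,2))
E
```

```text
[0.45124802 0.07377936] [-0.06611924  0.99781173] [[ 0.4958  0.2376  0.012 ]
 [ 0.5162 -0.0837  0.012 ]
 [ 0.4075 -0.0889  0.012 ]
 [ 0.3855  0.2301  0.012 ]] [np.float64(0.3219), np.float64(0.1088), np.float64(0.3197), np.float64(0.1105)]
bay [0.44423938 0.17954741]
bay [0.45124802 0.07377936]
bay [ 0.45825666 -0.03198868]
0 (0.613, 0.193, 0.121) [ 0.16  0.61 -0.71  1.68  0.45  1.02 -2.27]
0 (0.613, 0.193, 0.18) [ 0.22  0.56 -0.79  1.64  0.43  1.12 -2.25]
0 (0.628, 0.033, 0.121) [ 0.37  0.56 -0.63  1.72  0.38  0.99 -1.97]
0 (0.645, -0.15, 0.18) [ 0.43  0.49 -0.35  1.61  0.18  1.07 -1.54]
0 (0.645, -0.15, 0.05) [ 0.38  0.64 -0.28  1.68  0.22  0.86 -1.57]
0 (0.46, 0.18, 0.04) [ 0.22  0.53 -0.78  2.07  0.54  0.75 -2.47]
0 (0.453, 0.077, 0.1) [ 0.45  0.33 -0.78  2.13  0.32  0.8  -2.1 ]
0 (0.46, -0.03, 0.04) [ 0.47  0.4  -0.55  2.16  0.34  0.66 -1.88]
0 (0.46, -0.03, 0.18) [ 0.58  0.15 -0.64  2.07  0.11  0.95 -1.69]
0 (0.5, -0.3, 0.04) [ 0.61  0.53 -0.17  1.89  0.12  0.74 -1.2 ]
0 (0.58, -0.3, 0.15) [ 0.56  0.49 -0.19  1.66  0.11  1.   -1.24]
1.5707963267948966 (0.613, 0.193, 0.121) [ 0.
[... 2610 characters left out ...]
02 -2.77]
-0.5 (0.613, 0.193, 0.18) [ 0.23  0.57 -0.81  1.64  0.44  1.13 -2.76]
-0.5 (0.628, 0.033, 0.121) [ 0.27  0.53 -0.5   1.73  0.3   0.96 -2.41]
-0.5 (0.645, -0.15, 0.18) [ 0.37  0.48 -0.27  1.61  0.14  1.07 -2.01]
-0.5 (0.645, -0.15, 0.05) [ 0.31  0.63 -0.19  1.68  0.15  0.85 -2.01]
-0.5 (0.46, 0.18, 0.04) [-0.88  0.43  0.48  2.12 -0.32  0.66 -2.24]
-0.5 (0.453, 0.077, 0.1) [ 0.43  0.32 -0.76  2.13  0.31  0.8  -2.59]
-0.5 (0.46, -0.03, 0.04) [ 0.41  0.39 -0.48  2.16  0.29  0.65 -2.35]
-0.5 (0.46, -0.03, 0.18) [ 0.54  0.15 -0.6   2.08  0.1   0.95 -2.18]
-0.5 (0.5, -0.3, 0.04) [ 0.54  0.52 -0.08  1.89  0.06  0.73 -1.65]
-0.5 (0.58, -0.3, 0.15) [ 0.5   0.48 -0.11  1.66  0.06  1.   -1.7 ]
```

```bash
cat >> h.py <<'E'
Y=np.pi/2
def W(): return sensors.current_gripper_width()
def T(): return round(float(sensors.current_t()),2)
def pick_lid(x,y,zk,up,yaw=Y,w=.05):
    eoat.set_gripper(w,70)
    manip.movep([x,y,zk+.05],down(yaw))
    g=manip.move_straight([x,y,zk-.002],rate=.1,guard=15)
    eoat.set_gripper(.0,70)
    w=W(); print("grip",g,round(w,4),T())
    manip.move_straight([x,y,up],rate=.12)
    print("lift",round(W(),4),sensors.current_ft_force().round(2),sensors.current_ee_pos().round(4))
E
python3 - <<'E'
from h import *
manip.movep([.645,-.1495,.20],down(Y)); print(T())
pick_lid(.645,-.1495,.121,.19)
grab("side","s1"); grab("top","t1"); print(T())
E
```

```text
2.57
grip False 0.0218 4.29
lift 0.0217 [ 0.55 -0.63 -1.78] [ 0.6443 -0.1496  0.1892]
5.13
```

View pics/s1.png

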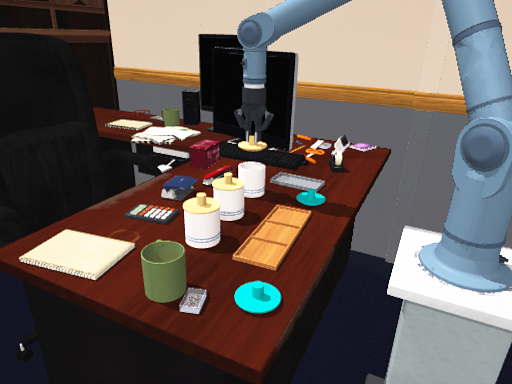

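View pics/t1.png

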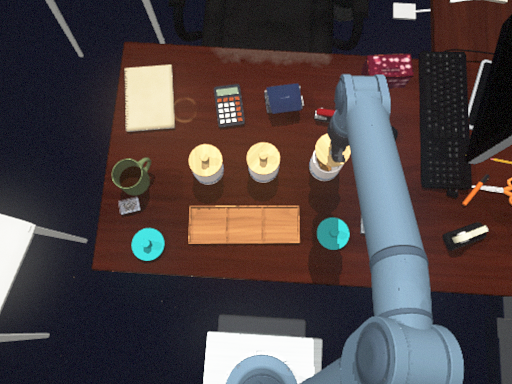

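```bash
cat >> h.py <<'E'
def place_lid(x,y,zk,yaw=Y,hi=.14,fast=.3,gd=8):
    manip.move_straight([x,y,hi],rate=fast,rotation=down(yaw))
    print("over",round(W(),4),T())
    manip.move_straight([x,y,zk+.02],rate=.2)
    g=manip.move_straight([x,y,zk-.003],rate=.05,guard=gd)
    print("down",g,sensors.current_ee_pos().round(4),sensors.current_ft_force().round(1))
    eoat.set_gripper(.05)
    manip.move_straight([x,y,zk+.06],rate=.2)
    print("released",round(W(),4),T())
E
python3 - <<'E'
from h import *
place_lid(.458,-.032,.038)
pick_lid(.6285,.033,.121,.18)
grab("top","t2"); grab("side","s2"); print(T())
E
```

```text
over 0.0217 6.04
down True [ 0.4586 -0.0323  0.0372] [-0.2  0.1  6.1]
released 0.0502 7.89
grip False 0.0217 9.95
lift 0.0217 [ 0.92 -0.19 -1.26] [0.628  0.0327 0.1795]
10.71
```

View pics/s2.png

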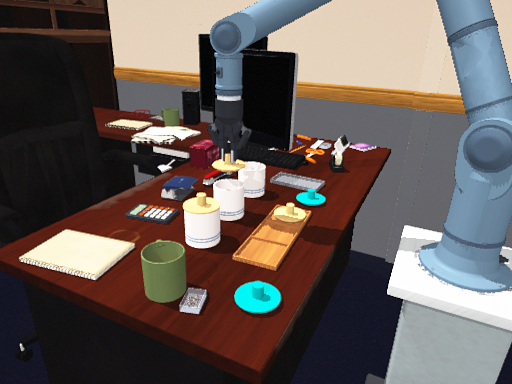

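View pics/t2.png

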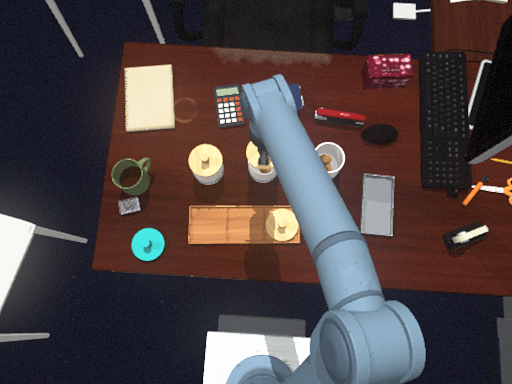

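Run:
```python
from h import *
place_lid(.451,.074,.038)
pick_lid(.613,.193,.121,.18)
grab("top","t3"); grab("side","s3"); print(T())
```

```text
over 0.0215 11.48
down True [0.4516 0.0738 0.0372] [-1.1 -0.1  5.4]
released 0.0501 13.33
grip False 0.0217 15.45
lift 0.0218 [-0.51 -1.   -0.41] [0.6126 0.1926 0.1796]
16.21
```

View pics/t3.png

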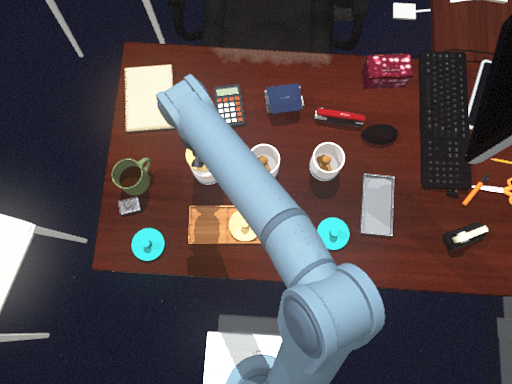

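View pics/s3.png

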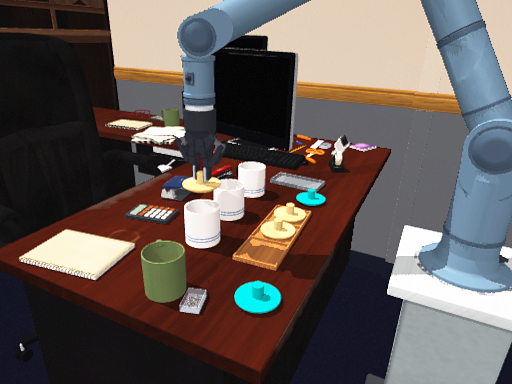

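Run:
```python
from h import *
place_lid(.444,.180,.038)
manip.movep([.40,-.42,.25],down(Y))
im=grab("top","t4"); grab("side","s4"); print(T())
im=cv2.imread('pics/t4raw.png')
cv2.imwrite('pics/t4a.png',cv2.resize(im[135:195,185:350],None,fx=4.8,fy=4.8,interpolation=cv2.INTER_CUBIC))
cv2.imwrite('pics/t4b.png',cv2.resize(im[160:255,180:410],None,fx=3.4,fy=3.4,interpolation=cv2.INTER_CUBIC))
im=cv2.imread('pics/s4raw.png')
cv2.imwrite('pics/s4a.png',cv2.resize(im[150:275,175:340],None,fx=4.8,fy=4.8,interpolation=cv2.INTER_CUBIC))
```

```text
over 0.0219 16.94
down True [0.4446 0.1799 0.0372] [-0.5 -0.2  5.2]
released 0.05 18.79
21.11
```

View pics/t4a.png

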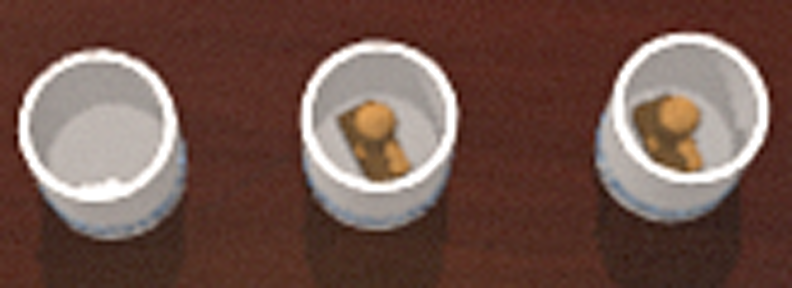

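View pics/t4b.png

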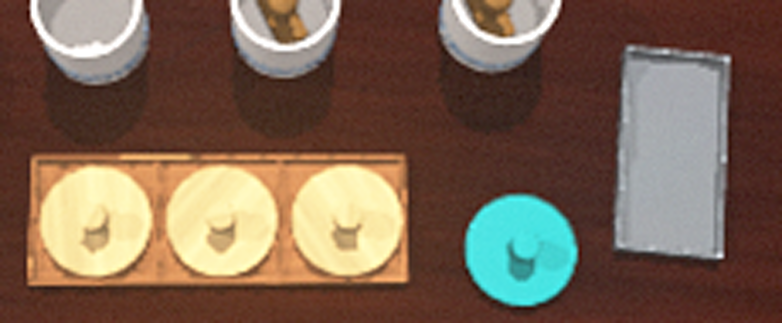

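View pics/s4a.png

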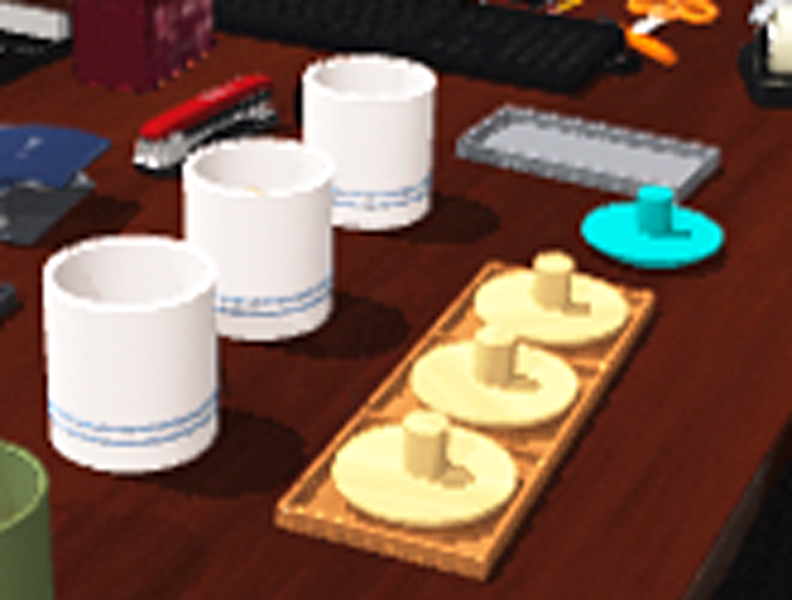

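Run:
```python
from h import *
im=cv2.imread('pics/t4raw.png')
a=cv2.resize(im[142:176,245:283],None,fx=10,fy=10,interpolation=cv2.INTER_CUBIC)
b=cv2.resize(im[142:176,310:348],None,fx=10,fy=10,interpolation=cv2.INTER_CUBIC)
cv2.imwrite('pics/t4c.png',np.hstack([a,b]))
# rims: white ring
g=im.min(2)
for n,(u,v) in dict(A=(205.6,161),B=(264,159),C=(329,157.5)).items():
    x0,y0=int(u-19),int(v-19); m=(g[y0:y0+38,x0:x0+38]>200).astype(np.uint8)*255
    cs,_=cv2.findContours(m,cv2.RETR_EXTERNAL,cv2.CHAIN_APPROX_NONE); c=max(cs,key=lambda c:cv2.contourArea(cv2.convexHull(c)))
    e=cv2.fitEllipse(cv2.convexHull(c)); uu,vv=e[0][0]+x0,e[0][1]+y0; print(n,(uu,vv),e[1],ray("top",uu,vv,.095).round(4))
for p in((263.1,160),(326.25,159.4)): print(ray("top",*p,.067))
```

```text
A (204.8105068206787, 160.8874626159668) (30.7675724029541, 32.34880828857422) [0.6106 0.1942 0.095 ]
B (263.415735244751, 158.96534538269043) (30.857255935668945, 32.26354217529297) [0.6267 0.0313 0.095 ]
C (328.2059803009033, 157.2822780609131) (30.482948303222656, 32.40985870361328) [ 0.6433 -0.1496  0.095 ]
[0.63203351 0.03202617 0.067     ]
[ 0.64542721 -0.14832788  0.067     ]
```

View pics/t4c.png

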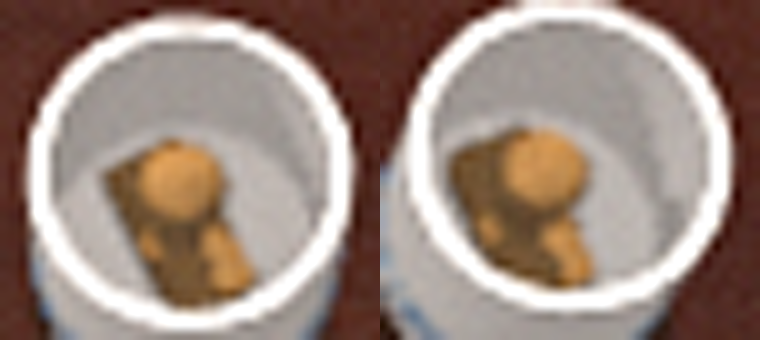

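```bash
cat >> h.py <<'E'
def pick_stamp(x,y,yaw=0,w=.036,zt=.066):
    eoat.set_gripper(w,60)
    manip.movep([x,y,.17],down(yaw))
    manip.move_straight([x,y,.105],rate=.2)
    g=manip.move_straight([x,y,zt],rate=.06,guard=8)
    print("in",g,sensors.current_ee_pos().round(4),sensors.current_ft_force().round(1))
    if g: return
    eoat.set_gripper(0,60); print("w",round(W(),4),sensors.current_ft_force().round(1))
    manip.move_straight([x,y,.185],rate=.12)
    print("lift",round(W(),4),T(),sensors.current_ft_force().round(2))
E
python3 - <<'E'
from h import *
def ang(a,b,z):
    A=ray("top",*a,z);B=ray("top",*b,z); d=A-B; return np.degrees(np.arctan2(d[1],d[0]))
print(ang((255.5,159.5),(261,172),.02),ang((317,158),(321,168.5),.02))
P=[ray("top",180+u/3.4,160+v/3.4,.014) for u,v in((627,48),(730,56),(722,257),(615,251))]
print(np.round(P,4),np.mean(P,0))
pick_stamp(.6475,-.1475)
grab("side","s5"); grab("top","t5")
E
```

```text
26.553953438512313 22.173716836865555
[[ 0.6237 -0.2702  0.014 ]
 [ 0.6222 -0.36    0.014 ]
 [ 0.4458 -0.3522  0.014 ]
 [ 0.4452 -0.2617  0.014 ]] [ 0.53424211 -0.31102983  0.014     ]
in True [ 0.6465 -0.1473  0.0666] [-1.1  0.9  5.5]
```

View pics/s5.png

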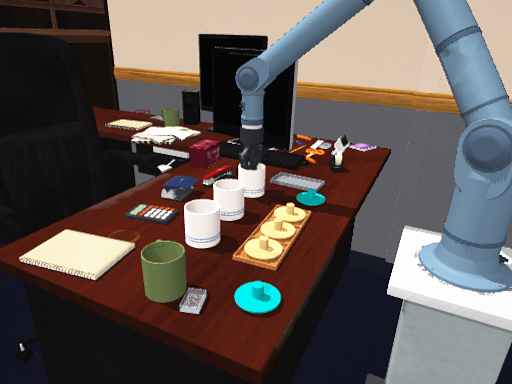

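View pics/t5.png

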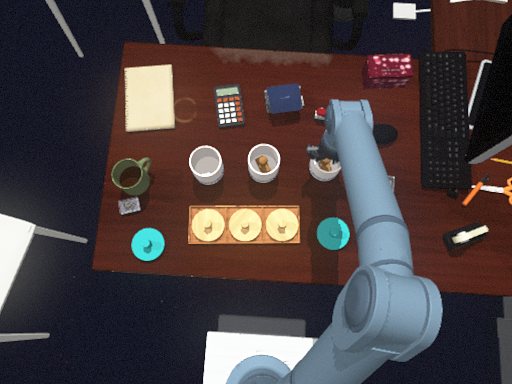

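Run:
```python
from h import *
x,y=.6475,-.1475
manip.move_straight([x,y,.0695],rate=.05); print(sensors.current_ft_force().round(1),sensors.current_ee_pos())
eoat.set_gripper(0,60); print("w",round(W(),4),sensors.current_ft_force().round(1))
manip.move_straight([x,y,.185],rate=.12)
print("lift",round(W(),4),T(),sensors.current_ft_force().round(2))
grab("side","s6",(200,80,330,200),5)
```

```text
[ 0.6  0.7 -0.2] [ 0.64755748 -0.14745645  0.06922663]
w 0.0223 [0.1 0.6 0.7]
lift 0.0216 26.13 [-0.39 -0.36 -0.48]
```

View pics/s6.png

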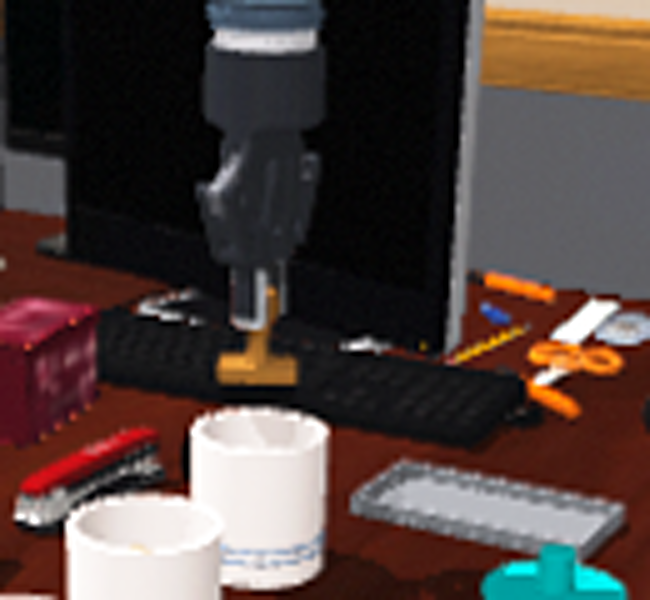

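```bash
cat >> h.py <<'E'
def place_stamp(x,y,zt=.0685,yaw=0):
    manip.move_straight([x,y,.13],rate=.25,rotation=down(yaw)); print("over",round(W(),4))
    manip.move_straight([x,y,zt+.012],rate=.15)
    g=manip.move_straight([x,y,zt-.005],rate=.03,guard=4)
    print("down",g,sensors.current_ee_pos().round(4),sensors.current_ft_force().round(1),round(W(),4))
    eoat.set_gripper(.045); manip.move_straight([x,y,.16],rate=.15); print(T())
E
python3 - <<'E'
from h import *
place_stamp(.577,-.3115)
pick_stamp(.6325,.0325,zt=.0695)
grab("side","s7"); grab("top","t7")
E
```

```text
over 0.022
down True [ 0.5776 -0.3118  0.0681] [-0.1  0.4  3.6] 0.0219
29.15
in False [0.6326 0.0326 0.0694] [ 0.3 -0.2 -0.6]
w 0.0215 [0.4 0.6 1.6]
lift 0.022 33.33 [ 0.35 -0.12  0.08]
```

View pics/s7.png

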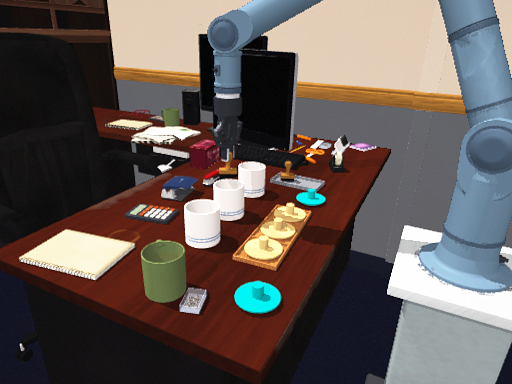

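View pics/t7.png

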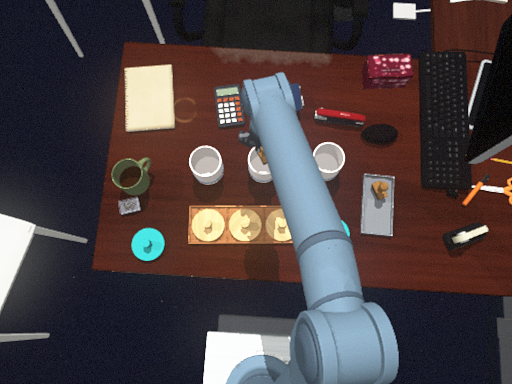

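Run:
```python
from h import *
manip.move_straight([.494,-.308,.185],rate=.3); print(W())
place_stamp(.494,-.308)
manip.movep([.30,-.50,.25],down(Y))
grab("top","t8"); grab("side","s8"); print(T())
im=cv2.imread('pics/t8raw.png')
cv2.imwrite('pics/t8b.png',cv2.resize(im[140:260,180:410],None,fx=3.4,fy=3.4,interpolation=cv2.INTER_CUBIC))
im=cv2.imread('pics/s8raw.png')
cv2.imwrite('pics/s8a.png',cv2.resize(im[150:275,175:340],None,fx=4.8,fy=4.8,interpolation=cv2.INTER_CUBIC))
```

```text
0.02187355039984541
over 0.0218
down True [ 0.4949 -0.3083  0.0691] [0.4 0.6 4.2] 0.0221
37.22
39.09
```

View pics/t8b.png

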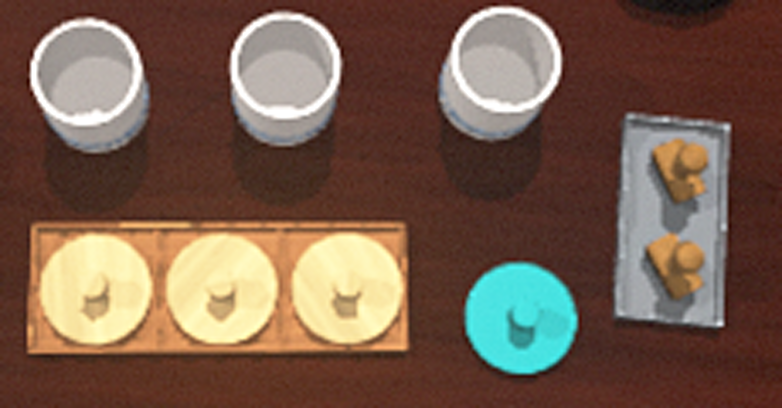

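View pics/s8a.png

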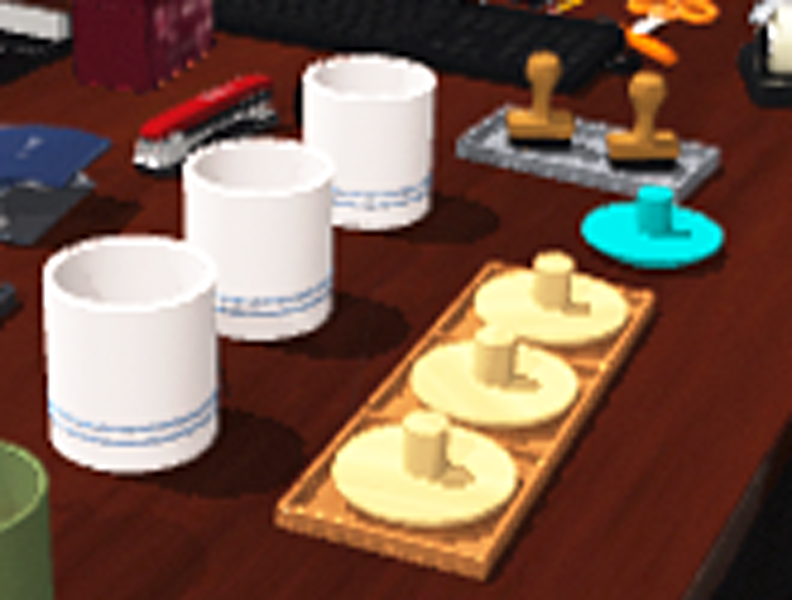

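Run:
```python
from h import *
for u,v in((130,274),(258.5,168),(369.5,78)): print("side rim",ray("side",175+(u+.5)/4.8-.5,150+(v+.5)/4.8-.5,.095).round(4))
im=cv2.imread('pics/t8raw.png')
for c in blob(im,(18,60,150),(35,255,255),400):
    (u,v),ax,a=cv2.fitEllipse(cv2.convexHull(c))
    if 190<u<310 and v>200: print("lid",u,v,ray("top",u,v,.0155).round(4))
m=cv2.inRange(cv2.cvtColor(im,cv2.COLOR_BGR2HSV),(0,0,110),(180,40,255))
# bore (inner) ellipse via side-by-side dark check
g=im.min(2)
for n,(u,v) in dict(A=(205,161),B=(263.6,159),C=(328.4,157.3)).items():
    pts=[];pi=[]
    for a in np.linspace(0,2*np.pi,72,endpoint=False):
        rs=np.arange(10,20,.1); pr=cv2.remap(g.astype(np.float32),(u+rs*np.cos(a)).astype(np.float32)[None],(v+rs*np.sin(a)).astype(np.float32)[None],cv2.INTER_LINEAR)[0]
        k=np.argmax(pr); lo=pr[k:]; 
        up=np.argmin(np.gradient(pr)[k:k+40])+k; pts.append((u+rs[k]*np.cos(a),v+rs[k]*np.sin(a)))
    e=cv2.fitEllipse(np.array(pts,np.float32)); print(n,e,ray("top",*e[0],.095).round(4))
```

```text
side rim [0.6086 0.2007 0.095 ]
side rim [0.625  0.0379 0.095 ]
side rim [ 0.6423 -0.1453  0.095 ]
lid 281.59881591796875 224.2657470703125 [ 0.4583 -0.0327  0.0155]
lid 244.7632598876953 224.5651397705078 [0.4507 0.0732 0.0155]
lid 207.67001342773438 224.57313537597656 [0.4439 0.1798 0.0155]
A ((204.6529998779297, 160.7235565185547), (28.589157104492188, 30.808155059814453), 76.1788101196289) [0.6111 0.1947 0.095 ]
B ((263.349365234375, 158.81944274902344), (28.625001907348633, 30.605243682861328), 90.89625549316406) [0.6271 0.0315 0.095 ]
C ((328.28790283203125, 157.1799774169922), (28.578649520874023, 30.637632369995117), 108.26036834716797) [ 0.6436 -0.1498  0.095 ]
```

Run:
```python
from h import *
manip.movep([.458,-.032,.15],down(Y))
pick_lid(.4584,-.0325,.038,.17)
place_lid(.6443,-.1497,.121,hi=.17)
grab("side","s9"); grab("top","t9"); print(T())
```

```text
grip False 0.022 42.54
lift 0.0216 [-0.56  0.33 -0.42] [ 0.4576 -0.0326  0.1693]
over 0.0217 44.69
down True [ 0.6445 -0.1498  0.1202] [0.  0.2 3.7]
released 0.0502 46.27
46.38
```

View pics/s9.png

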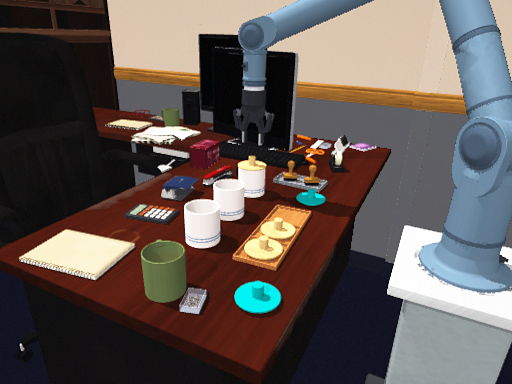

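View pics/t9.png

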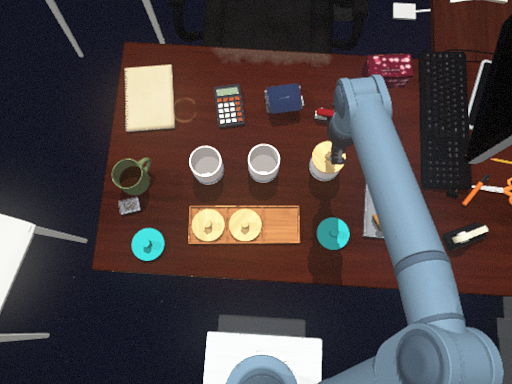

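Run:
```python
from h import *
manip.movep([.451,.073,.15],down(Y))
pick_lid(.4510,.0735,.038,.17)
place_lid(.6278,.032,.121,hi=.17)
grab("side","s10"); grab("top","t10"); print(T())
```

```text
grip False 0.0215 49.12
lift 0.0217 [ 0.06 -0.27 -0.35] [0.4503 0.0733 0.1693]
over 0.0219 51.15
down True [0.628  0.0319 0.1202] [-0.3 -0.2  4.3]
released 0.0494 52.73
52.83
```

View pics/s10.png

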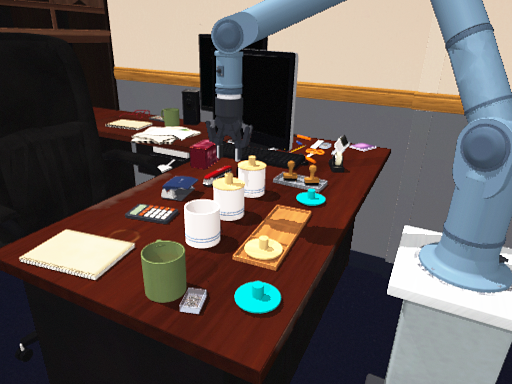

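View pics/t10.png

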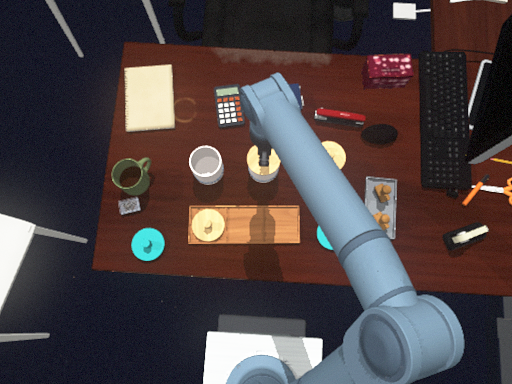

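Lids are on jars C and B. The grey tray has shifted slightly, with both stamps still standing in it. The last lid is still at (208,225) in the tray.

Run:
```python
from h import *
manip.movep([.444,.180,.15],down(Y))
pick_lid(.4442,.1798,.038,.17)
place_lid(.6118,.194,.121,hi=.17)
manip.movep([.30,-.50,.25],down(Y))
grab("top","t11"); grab("side","s11"); print(T())
im=cv2.imread('pics/t11raw.png')
for c in blob(im,(18,60,150),(35,255,255),400):
    (u,v),ax,a=cv2.fitEllipse(cv2.convexHull(c))
    if 190<u<350 and v>120: print("lid",u,v,ray("top",u,v,.0985).round(4))
cv2.imwrite('pics/t11b.png',cv2.resize(im[130:260,110:410],None,fx=2.6,fy=2.6,interpolation=cv2.INTER_CUBIC))
im=cv2.imread('pics/s11raw.png')
cv2.imwrite('pics/s11a.png',cv2.resize(im[150:275,175:340],None,fx=4.8,fy=4.8,interpolation=cv2.INTER_CUBIC))
```

```text
grip False 0.0216 55.38
lift 0.022 [ 0.19 -0.22 -0.72] [0.4436 0.1794 0.1692]
over 0.0217 57.36
down True [0.612  0.194  0.1202] [-1.3  0.1  4.5]
released 0.0501 58.94
61.74
lid 204.8528289794922 160.47157287597656 [0.6108 0.1937 0.0985]
lid 263.3194885253906 158.60594177246094 [0.6267 0.0316 0.0985]
lid 328.41058349609375 156.85452270507812 [ 0.6434 -0.1496  0.0985]
```

View pics/t11b.png

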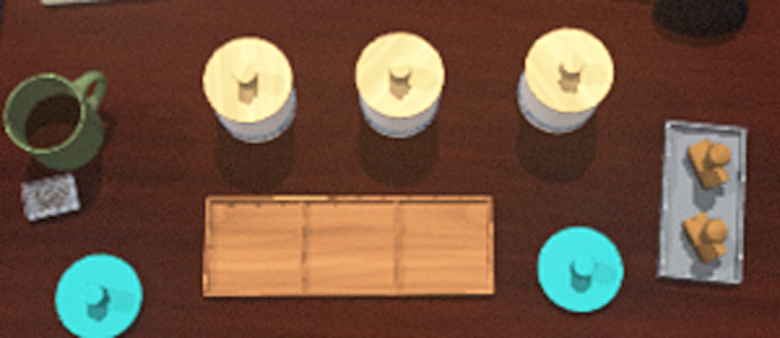

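View pics/s11a.png

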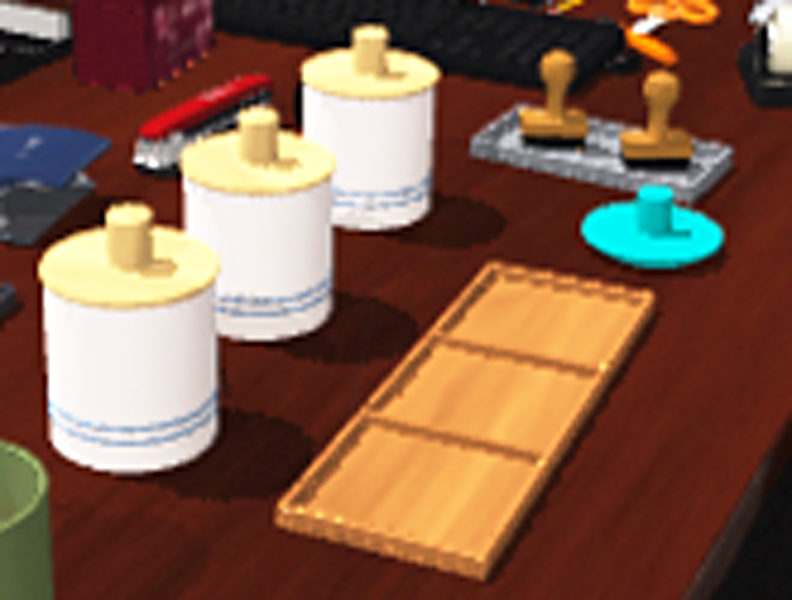

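All three jars are closed with level lids, within 1–2 mm of the rim centres. Both stamps stand well inside the grey tray, and the mug and clip box haven't moved. I'm handing the job in.

Run:
```python
from h import *
print(sensors.current_dq().round(3)); order.hand_in(); print(T())
```

```text
[ 0.002 -0.     0.003 -0.002 -0.     0.001  0.001]
the job is handed in; nothing more can be done
the job is handed in; nothing more can be done
```

The job is done and handed in at about 62 s of the 210 s limit; no verdict was reported.

- **What I did:** I parked all three lids flat in the lid tray, one per compartment. I found two stamps (in the middle jar and the −y jar); the +y jar was empty. Both stamps went upright into the grey tray, and then I closed every jar.
- **Last checks:** The final pictures show all three lids level. Their centres measured (0.611, 0.194), (0.627, 0.032) and (0.643, −0.150), within about 1 mm of the measured mouths, with full seating depth on contact. Both stamps stand well inside the grey tray. The mug, clip box and turquoise lids look untouched.
- **Disagreements and oddities:**
  - My rough jar-rim readings from the side camera were 4–6 mm off in y from the top camera. I used the top camera, and the seating depths agreed with it.
  - One descent for a stamp tripped the 8 N contact guard at the bottom. I backed off 3 mm and the grasp worked.
  - The grey tray shifted slightly late in the run while the robot was away from it. The stamps stayed standing.

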